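# Push the thermometer probe home into its storage sleeve

## Task

Take the cooking thermometer probe by its red handle from the sloping rest and push it point-down into the narrow white sleeve of the wooden stand until its black collar is fully home on top of the sleeve, then let go. The sleeve slides along the stand's rails, so find its opening by eye or by feel, and do not ram the probe against it (stay below about 40 N). Leave the salt and pepper shakers and the spice jar standing where they are.

Things in the scene. Friction and masses are not known exactly. Their poses are not given: they have to be found in the camera images.
- probe: Cooking thermometer probe, 125 mm long, 45 g. Origin at the point, z up its axis. Steel stem 7 mm in diameter, z 0 to 85 mm, its lowest 4 mm tapered to 3 mm; black collar 16 mm in diameter, z 85 to 89; red handle with flat sides, z 89 to 125, 18 mm wide along y (grip across this), 14 mm along x. It starts in the rest, leaning 25 degrees, handle up.
- probe_handle (a point): Middle of the probe's red handle, 107 mm up the probe's axis from its point; same axes as the probe. The best grip is about here, the fingers pointing along the probe's axis (25 degrees from vertical at the start), 18 mm wide along y.
- rest: Fixed sloping rest of wood and steel; base 110 x 60 x 8 mm, origin under its middle (base spans x -45 to 65 mm), z up. Its steel channel leans 25 degrees towards its own -x; the probe's point stands in it at about (40, 0, 30) mm. The channel's walls reach 62 mm and its floor 75 mm up the stem; the handle is free. Draw the probe out along its axis.
- stand: Fixed storage stand, origin at the middle of the underside, z up: wooden base 90 x 140 x 10 mm, wooden end posts 105 mm high at y = +-55 mm, two steel rails along y, and on them a white carriage, 46 (x) by 54 mm (y), with a vertical sleeve through its middle. Fully home, the probe's collar lies on the carriage and its point is at z = 31 mm in this frame.
- stand_mid (a point): Point over the stand's middle at the height of the carriage's flat top, z = 116 mm; axes as the stand. The sleeve's opening is at this height and x, but anywhere from y = -10 to +10 mm (not reported; the carriage is stiff to move). Bore 10 mm, countersunk 2 mm deep to 14 mm. 73 to 77 mm down, a stiff seat stops the stem; a push of 6 N moves it down and it stays.
- salt: Salt shaker, grey-topped with grey contents, 44 mm in diameter, 90 mm high, origin at the middle of its underside; leave it alone.
- pepper: Second shaker, grey-topped with white contents, 44 mm in diameter, 90 mm high, origin at the middle of its underside; leave it alone.
- spice_b: Spice jar with white cap, 47 mm in diameter, 98 mm high, origin at the middle of its underside; leave it alone.
Mind the look-alikes: they are no part of the job. What is shaped like the stand but pink is not meant.

How it is judged (in metres and radians):
On the way, in this order (a step that is already met when the one before it is completed fails the run):
1. the probe is lifted out of the rest, its point over 40 mm from where it lay (distance of probe from where it was at the start of the episode above 0.04 m), for 0.1 s.
2. the probe's point is at least 20 mm down in the sleeve, the probe upright (z of probe in the frame of stand between 0.02 and 0.096 m and x of probe in the frame of stand between -0.005 and 0.005 m and y of probe in the frame of stand between -0.018 and 0.018 m and angle between the z axis of probe and the z axis of stand, either way round below 0.1 rad), for 0.05 s.
At the end, for the whole second after the job is handed in: The probe stands released and still in the sleeve, upright to 0.07 rad, its point 28 to 33.5 mm above the stand's underside (31 = fully home), within 4 mm (x) and 16 mm (y) of the stand's middle. The shakers and spice jar are upright, within 20 mm of where they were (z of probe in the frame of stand between 0.028 and 0.0335 m and x of probe in the frame of stand between -0.004 and 0.004 m and y of probe in the frame of stand between -0.016 and 0.016 m and angle between the z axis of probe and the z axis of stand, either way round below 0.07 rad and angle between probe's own z axis and vertical below 0.07 rad and linear speed of probe below 0.02 m/s and distance of each of salt, pepper, spice_b from where it was at the start of the episode below 0.02 m and angle between each of salt, pepper, spice_b's own z axis and vertical below 0.15 rad); the robot touches nothing.
It fails at once if the probe is rammed against the stand with more than 40 N (contact force between probe and stand above 40 N).
It fails at once if the salt shaker is moved more than 20 mm or tipped (distance of salt from where it was at the start of the episode above 0.02 m or angle between salt's own z axis and vertical above 0.3 rad).
It fails at once if the second shaker is moved more than 20 mm or tipped (distance of pepper from where it was at the start of the episode above 0.02 m or angle between pepper's own z axis and vertical above 0.3 rad).
It fails at once if the spice jar is moved more than 20 mm or tipped (distance of spice_b from where it was at the start of the episode above 0.02 m or angle between spice_b's own z axis and vertical above 0.3 rad).
It also fails if it takes over 58 s, if anything falls off the work surface, if the arm or the gripper's body presses on something with over 40 N, if the wrist force passes 120 N, or if a joint passes its speed limit or range.

## Robot

A 6-joint arm with a two-finger parallel gripper is mounted at the origin on a cart in front of the work surface, level with it; the furniture and walls round the work are solid. World frame = base frame: x ahead of the robot, y to its left, z up, the work surface at z = 0. Lengths are in mm, angles in degrees, forces in N, time in s.
With the tool pointing down it reaches from about 350 to 850 mm from the base axis. Payload 8.1 kg.
Tool frame: the origin (TCP) lies on the centre line of the jaws, within the pads' length; the fingertips stand 14 mm ahead of it and the grasp point (between the pads) lies 5 mm behind it; z points along the fingers, y is the line along which they close (so a half turn about z gives the same grasp; the last joint's range is limited). The gripper opens to 85 mm and grips with 20 to 120 N. Pads are 22 mm wide; open, the fingers measure 114 mm over their backs; the gripper's body (76 mm by 85 mm) begins 54 mm behind the grasp point. The pads swing forward as they close: fully open they stand 13 mm farther back than shut.
Start: joints at [69.591, 7.471, 85.268, -0, 87.261, -4.893], TCP at [160.479, 578.145, 245.292] pointing down, gripper open.
Joint ranges: [-169.43, 169.43], [-51.17, 129.36], [1.28, 143.12], [-76.62, 256.62], [0, 156.53], [-152.29, 152.29]. Speed limits (degrees/s): [136.94, 136.94, 159.86, 180, 180, 180].

## Interface

Orientations are given as [roll, pitch, yaw] about the fixed x, y, z axes, in that order (R = Rz(yaw) Ry(pitch) Rx(roll)).
In Python, from bench import sense, snapshot, camera_info, hand_in gives the robot as it stands. The module is installed in compiled form; this text tells all that it offers.
- The arm moves only by the tool apply_moves, never from a script. Its argument "deltas" is a list of rows, each a list of 7 numbers: the shift along the tool's x, y, z scaled (see below), then the turn, a rotation vector about the tool's x, y, z scaled (see below), then the opening, from 0 (shut) to 1 (fully open). In form: [[dx, dy, dz, ax, ay, az, claw], ...]. A call has 1 to 8 rows; each row shifts and turns the commanded pose from where the row before left it, along the tool's axes as they then stand; what a row does not reach is not made up. The controller multiplies each number of a shift by 0.03 m and each number of a turn by 0.08 rad. A row lasts 1/8 s, in which the tool goes at most 62.5 mm and 10.7 degrees, less where a joint would pass 70% of its speed; a pose out of reach is approached as far as the arm can. A call with a number of a shift or a turn outside -1 to 1 is refused whole. A call with a gripper value outside its range is refused whole. The fingers move at their own pace and stop on an object; "grip_force" is the grip in N (left out, the last holds). Time passes only in rows, so rows that do not move let the fingers close. It gives the time, the measured TCP pose, the force, the opening and the grip force at its end, in the units of the state.
- sense(): the state, without advancing time (a new reading comes with each control period).
- snapshot(name): name is "side" or "top"; returns the picture (400x640x3 uint8, red, green, blue); there is no depth.
- camera_info(name): a dict with "vertical_fov" (degrees; the focal length in pixels is half the picture's height over the tangent of half this angle, whatever the lens; pixels are square), "cx", "cy" (the principal point, pixels), "origin" and "rotation" of the camera in the world. Camera axes: x right, y up, looking along -z (the intrinsics and any distortion apply to the point x, -y, -z); pixel columns grow to the right and rows downward; lengths in mm; the calibration is good to about 2 mm. A picture is of the moment at which its call begins. camera_info takes no time and is no camera call.
- hand_in(): hands the job in; it is judged then, once.
The state is a dict: "time": time; "joint_pos": joint angles; "qd": joint speeds; "joint_efforts": joint torques, N m; "tool_pos": TCP position; "tcp_rot": TCP orientation; "ft_force": force on the tool from outside, world axes, zero at the start; "wrist_torque": the same for the moment, N m; "finger_gap": finger opening in mm; "grip_force": force on a finger pad.
Only numpy, scipy, OpenCV 4.12 (cv2) and the standard library are available. Lean on these libraries where they do the work, as an engineer would, in place of code of your own. Each camera call takes 0.05 s, during which the arm holds its last target. There are 200 camera calls.

## Working session

There is one attempt and no reset: what is moved stays moved. The work goes in short steps, Python scripts to look and compute and a tool call to move; the robot and the scene stay as the last step left them, time stands still between calls to the robot, and variables do not carry over. Pictures are saved under pics/ and viewed, at most 10 in all, crops included, and the job is handed in when it is done.

Besides the shell and the picture viewer there is one more tool, called after "Request:" as a command line: name --pt "numbers of a row" for each row, then --argument value for the rest. apply_moves: Moves the arm, as the interface text tells. Its arguments: {"type":"object","properties":{"deltas":{"type":"array"},"grip_force":{"type":"number"}},"required":["deltas"]}

```bash
mkdir -p pics; python3 - <<'E'
from bench import *
import cv2
for n in("side","top"):
    print(n,camera_info(n)); cv2.imwrite(f"pics/{n}0.png",snapshot(n)[:,:,::-1])
print(sense())
E
```

```text
side {'vertical_fov': 55.4524774004135, 'cx': 324.24495050262107, 'cy': 198.0721420467825, 'origin': array([456.85853592, 720.79990385, 515.4572823 ]), 'rotation': array([  63.4330342 ,   -0.46165049, -168.58264596])}
top {'vertical_fov': 55.274442095343645, 'cx': 315.4901737422723, 'cy': 202.67969085537777, 'origin': array([ 481.17415315,  -63.35419553, 1017.6222847 ]), 'rotation': array([  8.31240041,  -1.59212576, -90.44731861])}
{'time': 0.1, 'joint_pos': array([ 6.95917679e+01,  7.51096559e+00,  8.53236461e+01, -6.45856525e-04,
        8.72628111e+01, -4.89501885e+00]), 'qd': array([-0.00344395, -0.10769033, -0.13827796, -0.00796384,  0.01599294,
       -0.06921877]), 'joint_efforts': array([ 1.34085665e-03, -5.70948100e+01, -5.01943767e+01, -1.14353211e-04,
        8.08986370e-03, -3.35426193e-05]), 'tool_pos': array([160.30948123, 577.6866452 , 244.34158801]), 'tcp_rot': array([-1.79902877e+02, -7.67040481e-03,  1.64486812e+02]), 'ft_force': array([0.62982255, 0.16042917, 0.60458492]), 'wrist_torque': array([-0.00127018, -0.02876737, -0.01657223]), 'grip_force': 0.0, 'finger_gap': 85.66229233175152}
```

View pics/side0.png

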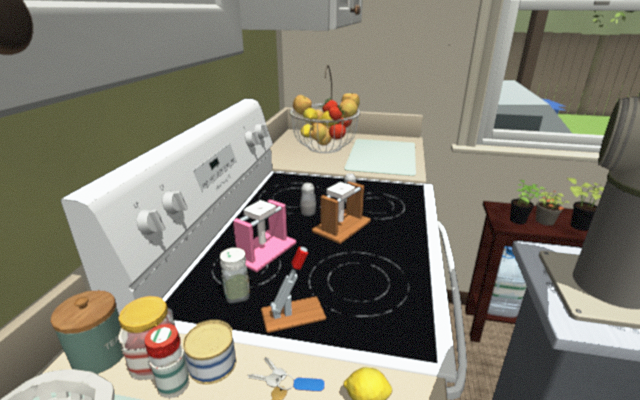

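View pics/top0.png

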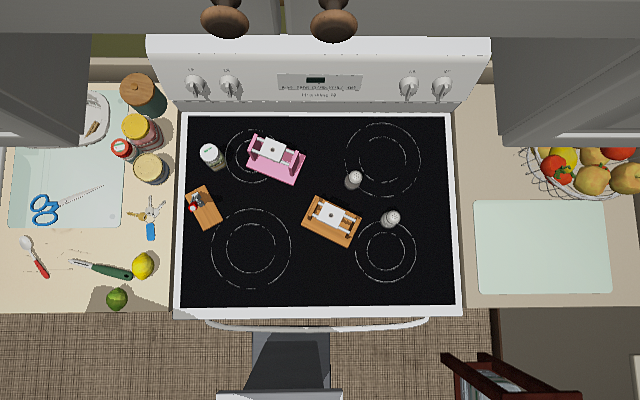

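Candidates:
- **Probe:** the red handle on the wooden rest, top (194,203) and side (300,258). Look-alikes are the red-handled spoon, top (38,265), and the red jar lid, top (122,149).
- **Stand:** the brown one with the white carriage, top (331,220) and side (342,210). The pink one, top (276,158), is not meant.

I'm choosing the probe on the sloping rest and the brown stand, and will check both in a close crop.

```bash
python3 - <<'E'
import cv2,numpy as np
t=cv2.imread("pics/top0.png");s=cv2.imread("pics/side0.png")
f=lambda im,x,y,w,h,k:cv2.resize(im[y:y+h,x:x+w],None,fx=k,fy=k,interpolation=cv2.INTER_CUBIC)
a=np.hstack([f(t,180,175,50,60,5)[:300], f(t,295,185,100,60,5)])
b=np.hstack([f(s,255,235,80,96,3.125),f(s,300,170,100,60,5)])
print(a.shape,b.shape)
cv2.imwrite("pics/crop0.png",np.vstack([a[:, :750],b[:, :750]]))
E
```

```text
(300, 750, 3) (300, 750, 3)
```

View pics/crop0.png

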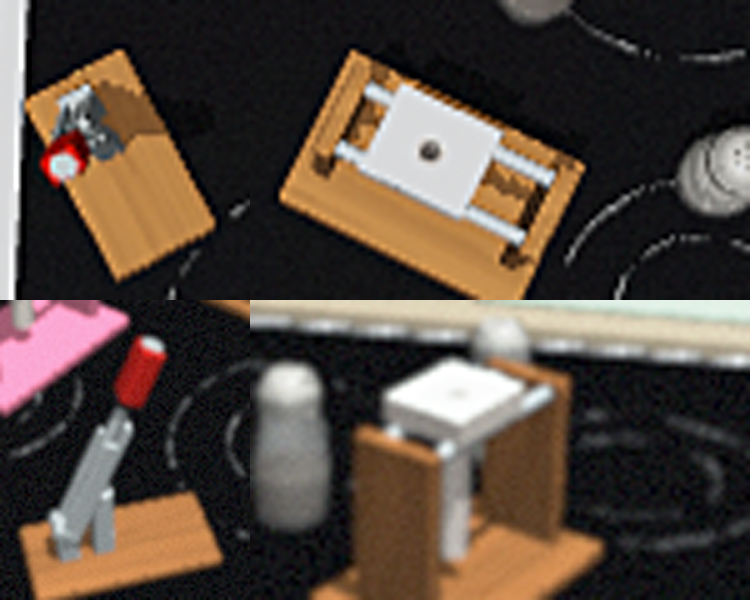

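The crop confirms both choices: the red handle with its pale cap is on the sloping steel channel, and the brown stand has a white carriage with the dark bore near crop (430,150), which is top (381−... ≈ 331,215). Next I'll measure.

```bash
cat > h.py <<'E'
import numpy as np,cv2
from bench import *
from scipy.spatial.transform import Rotation as R
def ray(n,p):
    c=camera_info(n); f=200/np.tan(np.radians(c['vertical_fov']/2))
    d=np.array([(p[0]-c['cx'])/f,-(p[1]-c['cy'])/f,-1])
    return np.array(c['origin']),R.from_euler('xyz',c['rotation'],degrees=True).apply(d/np.linalg.norm(d))
def plane(n,p,z):
    o,d=ray(n,p); return o+d*(z-o[2])/d[2]
def tri(p,q):   # p in top, q in side
    o1,d1=ray('top',p);o2,d2=ray('side',q)
    a,b=np.linalg.lstsq(np.c_[d1,-d2],o2-o1,rcond=None)[0]
    return (o1+a*d1+o2+b*d2)/2, np.linalg.norm(o1+a*d1-o2-b*d2)
def blob(im,m,box):
    x,y,w,h=box; k=np.zeros(im.shape[:2],np.uint8); k[y:y+h,x:x+w]=m[y:y+h,x:x+w]
    cs,_=cv2.findContours(k,cv2.RETR_EXTERNAL,cv2.CHAIN_APPROX_NONE)
    c=max(cs,key=cv2.contourArea); M=cv2.moments(c)
    return c[:,0,:].astype(float),np.array([M['m10'],M['m01']])/M['m00'],M['m00']
def hsv(im,lo,hi): return cv2.inRange(cv2.cvtColor(im,cv2.COLOR_BGR2HSV),lo,hi)
def rect(n,c,z):
    P=np.array([plane(n,p,z)[:2] for p in c],np.float32); r=cv2.minAreaRect(P)
    return r
E
python3 - <<'E'
from h import *
t=cv2.imread("pics/top0.png");s=cv2.imread("pics/side0.png")
w=hsv(t,(8,80,60),(22,255,255))
for nm,box,z in (("rest",(180,175,48,60),8),("stand",(298,188,68,62),10)):
    c,m,a=blob(t,cv2.morphologyEx(w,cv2.MORPH_CLOSE,np.ones((5,5))),box); r=rect('top',c,z); print(nm,r,a); print(cv2.boxPoints(r).round(1).tolist())
wt=hsv(t,(0,0,165),(180,45,255)); wt=cv2.morphologyEx(wt,cv2.MORPH_OPEN,np.ones((9,9)))
c,m,a=blob(t,wt,(310,192,50,45)); print("carriage",m,rect('top',c,116),plane('top',m,116))
g=cv2.cvtColor(t,cv2.COLOR_BGR2GRAY)[205-0:225,371-50:391-40].astype(float)
sub=cv2.cvtColor(t,cv2.COLOR_BGR2GRAY)[208:224,372-50:346].astype(float); wgt=np.clip(170-sub[2:12,0:22],0,None);print(sub.astype(int)[:, :22:1])
def red(im): return hsv(im,(0,130,60),(8,255,255))|hsv(im,(172,130,60),(180,255,255))
c1,m1,a1=blob(t,red(t),(180,180,30,40)); c2,m2,a2=blob(s,red(s),(280,240,35,35))
print("red",m1,a1,m2,a2,tri(m1,m2)); print(cv2.minAreaRect(c1.astype(np.float32)),cv2.minAreaRect(c2.astype(np.float32)))
wc=hsv(t,(0,0,150),(180,70,255)); print(blob(t,wc,(186,200,13,13))[1:]); print(blob(s,hsv(s,(0,0,140),(180,80,255)),(297,243,14,12))[1:])
sw=hsv(s,(0,0,190),(180,40,255)); sw=cv2.morphologyEx(sw,cv2.MORPH_OPEN,np.ones((5,5)));print("car side",blob(s,sw,(322,178,45,25))[1:])
E
```

```text
rest ((617.0899658203125, 204.13900756835938), (111.64827728271484, 59.834434509277344), 29.032398223876953) 725.5
[[553.7999877929688, 203.1999969482422], [582.7999877929688, 150.89999389648438], [680.4000244140625, 205.10000610351562], [651.4000244140625, 257.3999938964844]]
stand ((579.0665893554688, -132.9252166748047), (139.4093017578125, 90.56043243408203), 63.35780715942383) 1722.5
[[507.29998779296875, -174.89999389648438], [588.2999877929688, -215.5], [650.7999877929688, -90.9000015258789], [569.9000244140625, -50.29999923706055]]
carriage [335.67777778 217.05185185] ((578.245849609375, -136.7620391845703), (26.193214416503906, 38.560386657714844), 88.99839782714844) [ 578.05354133 -137.17700236  116.        ]
[[228 220 218 217 217 217 217 217 217 217 218 217 219 222 224 224 224 201
  123  74  84  21]
 [226 219 217 218 217 217 217 218 217 217 217 217 218 218 218 220 223 223
  225 199 121  75]
 [222 218 217 217 217 217 217 217 217 218 217 218 217 217 217 217 218 220
  223 224 225 198]
 [219 218 217 217 218 217 217 219 219 219 219 217 217 216 216 218 217 218
  218 220 224 225]
[... 920 characters left out ...]
5  78  84]
 [133 144 147 212 227 222 220 218 217 218 217 217 217 218 217 218 219 227
  174 136 143 149]
 [145 137 126 143 171 211 226 223 220 218 217 218 217 217 218 218 222 214
  141 147 151 155]]
red [192.44871795 204.53846154] 26.0 [298.76237624 258.82590759] 202.0 (array([606.05123515, 197.95144467, 126.90408285]), np.float64(3.6145478369888404))
((192.50003051757812, 206.00003051757812), (7.800000190734863, 10.399999618530273), 53.13010025024414) ((298.70001220703125, 258.1000061035156), (12.074766159057617, 21.913463592529297), 26.56505012512207)
(array([192.19047619, 207.89285714]), 14.0)
(array([303.46153846, 248.88461538]), 13.0)
car side (array([341.10204082, 188.01360544]), 147.0)
```

```bash
cat >> h.py <<'E'
def tool(zdir,yang):
    z=np.array(zdir)/np.linalg.norm(zdir); y=np.array([np.cos(np.radians(yang)),np.sin(np.radians(yang)),0])
    y-=z*(y@z); y/=np.linalg.norm(y); return R.from_matrix(np.c_[np.cross(y,z),y,z])
def go(pos,Rt=None):
    s=sense(); R0=R.from_euler('xyz',s['tcp_rot'],degrees=True)
    d=R0.inv().apply(np.array(pos)-s['tool_pos'])/30
    print("t",s['time'],"tcp",s['tool_pos'].round(1),"F",s['ft_force'].round(1),"gap",round(s['finger_gap'],1))
    print("shift units, current frame",d.round(2),"rows",np.abs(d).max().round(2))
    if Rt is not None:
        r=(R0.inv()*Rt).as_rotvec()/.08; print("turn units",r.round(2)); print("shift units, target frame",(Rt.inv().apply(np.array(pos)-s['tool_pos'])/30).round(2))
E
python3 - <<'E'
from h import *
hole=plane('top',(330.9,214.9),114.5);print("hole",hole)
c=np.array([579.07,-132.93]);u=np.array([.4484,.8938]);d=hole[:2]-c;print("along y",d@u,"x",d@[u[1],-u[0]])
print("hole via side/top tri of carriage centre",tri((330.9,214.9),(342,188)))
L=np.radians(29.03);l=np.array([np.cos(L),np.sin(L)]);o=np.array([617.09,204.14])-10*l
a=np.r_[-l*np.sin(np.radians(25)),np.cos(np.radians(25))]
pt=np.r_[o+40*l,30];print("point",pt,"handle",pt+107*a,"cap",pt+125*a,"a",a)
print("cap tri",tri((192.2,207.9),(303.5,248.9)), "cap top plane",plane('top',(193,208),30+125*.906))
for n,p in(("spice",(209,150)),("salt",(353,174)),("pep",(391,213))): print(n,plane('top',p,92))
h=(pt+107*a+[606,198,127])/2; 
tcp=h-2*a; print("grasp tcp",tcp,"pre",tcp+80*a)
go(tcp+80*a,tool(-a,119))
E
```

```text
hole [ 583.42108796 -125.97750868  114.5       ]
along y 8.165164583815365 x 0.7715053059160901
hole via side/top tri of carriage centre (array([ 581.4468511 , -125.98010651,  116.62305075]), np.float64(3.461100464348537))
point [643.32097225 218.69802511  30.        ] handle [603.78201876 196.75415386 126.97493321] cap [597.13060602 193.0626615  143.28847338] a [-0.36952293 -0.20508291  0.90630779]
cap tri (array([597.0996137 , 193.10987614, 145.22353978]), np.float64(0.8005262843186687)) cap top plane [597.52391514 191.94139098 143.25      ]
spice [749.3096999  173.09152883  92.        ]
salt [ 687.9085293  -183.91467854   92.        ]
pep [ 589.97121067 -275.30752216   92.        ]
grasp tcp [605.63005524 197.78724275 125.17485103] pre [576.06822085 181.38061004 197.679474  ]
t 0.1 tcp [160.3 577.7 244.3] F [0.6 0.2 0.6] gap 85.7
shift units, current frame [-16.89  -9.02   1.57] rows 16.89
turn units [-2.14 -5.18 -9.55]
shift units, target frame [ -4.52 -18.27   3.82]
```

Request:
apply_moves --pt "-0.5 -0.27 0 0 0 0 1" --pt "-1 -0.53 0 0 0 0 1" --pt "-1 -0.53 0 0 0 0 1" --pt "-1 -0.53 0 0 0 0 1" --pt "-1 -0.53 0 0 0 0 1" --pt "-1 -0.53 0 0 0 0 1" --pt "-1 -0.53 0 0 0 0 1" --pt "-1 -0.53 0 0 0 0 1"

```text
time: 1.1
tool_pos: [346.4, 401.0, 245.1]
tcp_rot: [-180.0, 0.0, 164.5]
ft_force: [0.2, 0.3, 0.4]
finger_gap: 85.2
grip_force: 0.0
```

Request:
apply_moves --pt "-1 -0.53 0 0 0 0 1" --pt "-1 -0.53 0 0 0 0 1" --pt "-1 -0.53 0 0 0 0 1" --pt "-1 -0.53 0 0 0 0 1" --pt "-1 -0.53 0 0 0 0 1" --pt "-1 -0.53 0 0 0 0 1" --pt "-1 -0.53 0 0 0 0 1" --pt "-1 -0.53 0 0 0 0 1"

```text
time: 2.1
tool_pos: [543.2, 214.1, 245.1]
tcp_rot: [-180.0, -0.0, 164.5]
ft_force: [0.0, -0.5, 0.2]
finger_gap: 85.2
grip_force: 0.0
```

Request:
apply_moves --pt "-1 -0.53 0 0 0 0 1" --pt "-0.4 -0.2 0 0 0 0 1" --pt "0 0 0 -0.21 -0.52 -0.955 1" --pt "0 0 0 -0.21 -0.52 -0.955 1" --pt "0 0 0 -0.21 -0.52 -0.955 1" --pt "0 0 0 -0.21 -0.52 -0.955 1" --pt "0 0 0 -0.21 -0.52 -0.955 1" --pt "0 0 0 -0.21 -0.52 -0.955 1"

```text
time: 3.1
tool_pos: [576.6, 183.9, 245.2]
tcp_rot: [177.6, 15.2, -169.2]
ft_force: [-0.8, 0.4, 0.6]
finger_gap: 85.4
grip_force: 0.0
```

Request:
apply_moves --pt "0 0 0 -0.21 -0.52 -0.955 1" --pt "0 0 0 -0.21 -0.52 -0.955 1" --pt "0 0 0 -0.21 -0.52 -0.955 1" --pt "0 0 0 -0.21 -0.52 -0.955 1" --pt "0 0 0 0 0 0 1"

```text
time: 3.72
tool_pos: [576.3, 183.3, 244.8]
tcp_rot: [-179.9, 25.0, -151.1]
ft_force: [0.2, 0.4, 0.5]
finger_gap: 85.5
grip_force: 0.0
```

```bash
python3 - <<'E'
from h import *
a=np.array([-0.3695,-.2051,.9063]);tcp=np.array([604.5,197.2,125.2])
go(tcp+80*a,tool(-a,119));go(tcp)
E
```

```text
t 3.725 tcp [576.3 183.3 244.8] F [0.2 0.4 0.5] gap 85.5
shift units, current frame [ 0.74 -0.05  1.39] rows 1.39
turn units [-0.03  0.01 -0.01]
shift units, target frame [ 0.74 -0.05  1.39]
t 3.725 tcp [576.3 183.3 244.8] F [0.2 0.4 0.5] gap 85.5
shift units, current frame [ 0.74 -0.04  4.05] rows 4.05
```

Request:
apply_moves --pt "0.74 -0.04 0.6 -0.03 0 0 1" --pt "0 0 0.9 0 0 0 1" --pt "0 0 0.9 0 0 0 1" --pt "0 0 0.9 0 0 0 1" --pt "0 0 0.75 0 0 0 1" --pt "0 0 0 0 0 0 1"

```text
time: 4.47
tool_pos: [603.8, 198.1, 123.4]
tcp_rot: [179.9, 24.8, -151.1]
ft_force: [-0.5, 0.1, -0.3]
finger_gap: 85.6
grip_force: 0.0
```

```bash
python3 - <<'E'
from h import *
go([604.5,197.2,125.2])
s=snapshot('side');t=snapshot('top')
f=lambda im,x,y,w,h,k:cv2.resize(im[y:y+h,x:x+w,::-1],None,fx=k,fy=k,interpolation=cv2.INTER_CUBIC)
cv2.imwrite("pics/g1.png",np.hstack([f(s,250,180,100,150,4),f(t,150,130,100,150,4)]))
E
```

```text
t 4.475 tcp [603.8 198.1 123.4] F [-0.5  0.1 -0.3] gap 85.6
shift units, current frame [-0.03 -0.04 -0.05] rows 0.05
```

View pics/g1.png

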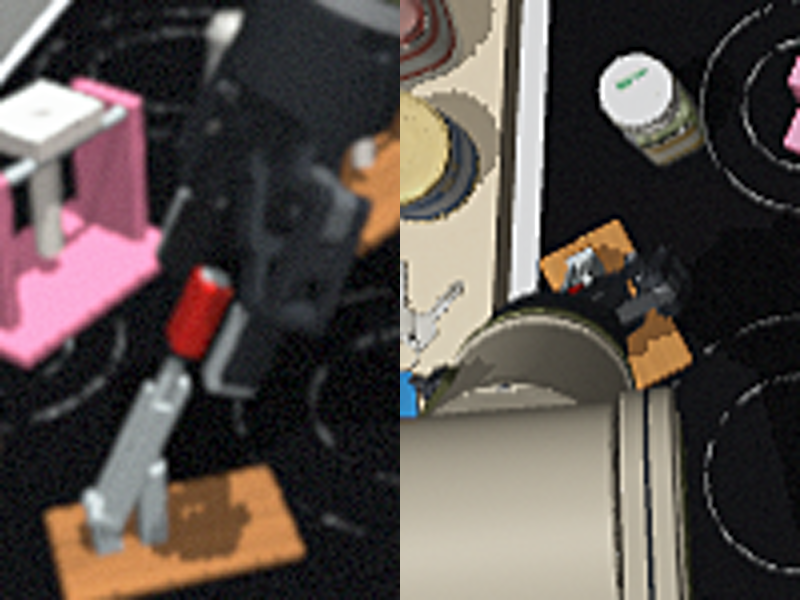

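The side crop shows the red handle at (200,310), between the near fingertip (230,385) and the far one (170,265). The jaws straddle it, so I'll close.

Request:
apply_moves --pt "-0.03 -0.04 -0.05 0 0 0 0.5" --pt "0 0 0 0 0 0 0" --pt "0 0 0 0 0 0 0" --pt "0 0 0 0 0 0 0" --pt "0 0 0 0 0 0 0" --pt "0 0 0 0 0 0 0" --pt "0 0 0 0 0 0 0" --pt "0 0 0 0 0 0 0" --grip_force 50

```text
time: 5.58
tool_pos: [606.1, 197.1, 127.8]
tcp_rot: [180.0, 25.1, -151.0]
ft_force: [-2.0, -0.6, 3.5]
finger_gap: 17.0
grip_force: 52.0
```

Request:
apply_moves --pt "0 0 -0.3 0 0 0 0" --pt "0 0 -0.5 0 0 0 0" --pt "0 0 -0.6 0 0 0 0" --pt "0 0 -0.6 0 0 0 0" --pt "0 0 -0.6 0 0 0 0" --pt "0 0 -0.6 0 0 0 0" --pt "0 0 -0.6 0 0 0 0" --pt "0 0 0 0 0 0 0"

```text
time: 6.58
tool_pos: [564.3, 173.4, 233.2]
tcp_rot: [-179.9, 25.2, -151.0]
ft_force: [0.7, 0.3, -0.4]
finger_gap: 17.4
grip_force: 51.4
```

```bash
python3 - <<'E'
from h import *
go([583.4,-126,280],tool([0,0,-1],63.4))
s=snapshot('side')
cv2.imwrite("pics/g2.png",cv2.resize(s[80:330,230:380,::-1],None,fx=2.4,fy=2.4,interpolation=cv2.INTER_CUBIC))
E
```

```text
t 6.575 tcp [564.3 173.4 233.2] F [ 0.7  0.3 -0.4] gap 17.4
shift units, current frame [ 3.21 -9.04 -3.23] rows 9.04
turn units [ 2.66  5.07 11.93]
shift units, target frame [-5.04 -8.64 -1.56]
```

View pics/g2.png

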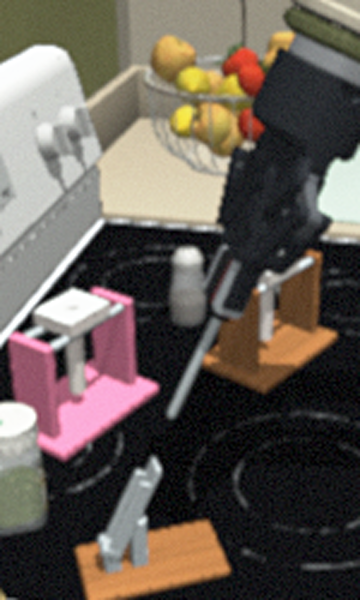

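The side crop shows the probe held firmly along the tool axis, with its point at crop (175,415) well clear of the rest. Next I'll turn it upright and carry it over.

Request:
apply_moves --pt "0 0 -0.1 0.205 0.39 0.918 0" --pt "0 0 -0.1 0.205 0.39 0.918 0" --pt "0 0 -0.1 0.205 0.39 0.918 0" --pt "0 0 -0.1 0.205 0.39 0.918 0" --pt "0 0 -0.1 0.205 0.39 0.918 0" --pt "0 0 -0.1 0.205 0.39 0.918 0" --pt "0 0 -0.1 0.205 0.39 0.918 0" --pt "0 0 0 0.205 0.39 0.918 0"

```text
time: 7.62
tool_pos: [557.1, 170.9, 249.6]
tcp_rot: [177.1, 9.3, 174.1]
ft_force: [-0.5, -0.0, -1.2]
finger_gap: 17.6
grip_force: 51.5
```

Request:
apply_moves --pt "0 0 0 0.205 0.39 0.918 0" --pt "0 0 0 0.205 0.39 0.918 0" --pt "0 0 0 0.205 0.39 0.918 0" --pt "0 0 0 0.205 0.39 0.918 0" --pt "0 0 0 0.205 0.39 0.918 0" --pt "0 0 0 0 0 0 0"

```text
time: 8.38
tool_pos: [557.3, 170.8, 249.1]
tcp_rot: [-179.8, -0.2, 153.4]
ft_force: [0.1, -0.2, -0.4]
finger_gap: 16.7
grip_force: 51.4
```

```bash
python3 - <<'E'
from h import *
go([583.4,-126,258],tool([0,0,-1],63.4))
E
```

```text
t 8.375 tcp [557.3 170.8 249.1] F [ 0.1 -0.2 -0.4] gap 16.7
shift units, current frame [-5.2  -8.46 -0.29] rows 8.46
turn units [-0.04 -0.05  0.  ]
shift units, target frame [-5.21 -8.46 -0.3 ]
```

Request:
apply_moves --pt "-0.52 -0.85 -0.1 0 0 0 0" --pt "-0.52 -0.85 -0.1 0 0 0 0" --pt "-0.52 -0.85 -0.1 0 0 0 0" --pt "-0.52 -0.85 0 0 0 0 0" --pt "-0.52 -0.85 0 0 0 0 0" --pt "-0.52 -0.85 0 0 0 0 0" --pt "-0.52 -0.85 0 0 0 0 0" --pt "-0.52 -0.85 0 0 0 0 0"

```text
time: 9.38
tool_pos: [577.4, -68.4, 259.1]
tcp_rot: [-179.9, -0.1, 153.5]
ft_force: [1.1, 0.2, -0.2]
finger_gap: 17.5
grip_force: 51.4
```

Request:
apply_moves --pt "-0.52 -0.85 0 -0.02 -0.02 0 0" --pt "-0.52 -0.81 0 -0.02 -0.03 0 0" --pt "0 0 0 0 0 0 0" --pt "0 0 0 0 0 0 0"

```text
time: 9.88
tool_pos: [583.0, -125.4, 259.2]
tcp_rot: [179.9, 0.1, 153.4]
ft_force: [1.0, -0.6, -0.8]
finger_gap: 17.0
grip_force: 51.4
```

```bash
python3 - <<'E'
from h import *
go([583.4,-126,258],tool([0,0,-1],63.4))
s=snapshot('side');t=snapshot('top'); cv2.imwrite("pics/s3.png",s[:,:,::-1]);cv2.imwrite("pics/t3.png",t[:,:,::-1])
f=lambda im,x,y,w,h,k:cv2.resize(im[y:y+h,x:x+w,::-1],None,fx=k,fy=k,interpolation=cv2.INTER_CUBIC)
cv2.imwrite("pics/g3.png",np.hstack([f(s,300,100,80,120,5),f(t,290,170,80,120,5)]))
E
```

```text
t 9.875 tcp [ 583.  -125.4  259.2] F [ 1.  -0.6 -0.8] gap 17.0
shift units, current frame [-0.02 -0.01  0.04] rows 0.04
turn units [0.02 0.01 0.01]
shift units, target frame [-0.02 -0.01  0.04]
```

View pics/g3.png

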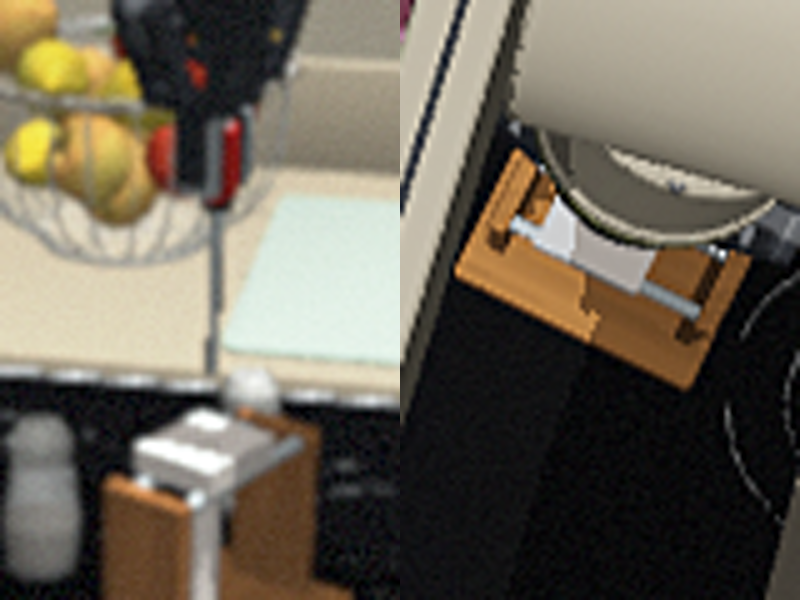

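```bash
python3 - <<'E'
from h import *
def proj(n,P):
    c=camera_info(n); f=200/np.tan(np.radians(c['vertical_fov']/2))
    q=R.from_euler('xyz',c['rotation'],degrees=True).inv().apply(np.array(P)-c['origin']); return np.array([c['cx']-f*q[0]/q[2],c['cy']+f*q[1]/q[2]])
g0=cv2.cvtColor(cv2.imread("pics/side0.png"),cv2.COLOR_BGR2GRAY).astype(float);g=cv2.cvtColor(cv2.imread("pics/s3.png"),cv2.COLOR_BGR2GRAY).astype(float)
print(g0[184:194,330:354].astype(int))
print("stem rows");
for r in range(142,178,4): print(r,g[r,334:352].astype(int))
for z in (116,): print("hole exp",proj('side',[583.4,-126,z]))
for z in(190,175,160,154): print(z,proj('side',[583,-125.4,z]))
E
```

```text
[[ 11  12  35  74 118 171 230 249 255 255 255 255 255 255 252 249 237 227
  222 187 144 113 118 124]
 [ 29  72 118 173 227 248 255 255 254 253 253 253 253 254 255 255 255 255
  254 249 225 182 137 122]
 [120 173 228 251 255 255 254 253 252 252 252 252 252 252 252 253 253 254
  255 255 254 246 233 204]
 [227 248 255 255 255 253 252 252 252 251 247 246 246 249 252 252 252 252
  252 253 255 255 254 243]
 [255 255 255 254 253 252 252 251 251 246 236 229 234 243 251 252 252 253
  253 252 253 249 239 217]
 [255 255 255 254 253 252 252 252 251 247 241 237 238 246 252 252 253 253
  254 249 242 221 188 178]
 [231 243 249 252 254 254 253 253 252 252 251 252 251 252 252 254 254 253
  244 225 210 183 171 174]
 [159 182 205 231 244 248 253 254 254 253 253 253 253 253 253 253 248 233
  215 182 176 180 174 174]
 [137 139 146 162 181 201 229 246 250 254 254 254 254 252 248 238 215 183
  173 171 175 174 169 158]
 [140 136 141 133 131 144 161 190 210 230 246 251 252 243 218 189 175 172
  169 172 169 158 140 123]]
stem rows
142 [198 213 211 211 207 191 156 120  76  82  92 114 144 174 165 152 175 190]
146 [210 209 204 194 174 160 171 158 122 117 145 186 208 205 204 208 205 210]
150 [170 166 156 163 174 178 195 179 127 109 150 202 209 209 213 209 212 221]
154 [210 212 209 211 207 211 211 186 129 104 143 201 217 208 207 210 225 230]
158 [210 210 209 214 211 212 216 189 125  98 144 206 216 216 222 228 232 231]
162 [212 216 212 210 214 214 218 194 129 126 171 215 225 229 232 232 234 235]
166 [216 210 216 214 215 219 213 190 135 152 207 232 234 234 234 236 236 237]
170 [218 218 217 215 222 218 189 108 106 154 201 196 186 193 198 205 207 203]
174 [164 171 173 171 182 185 166 119 123 156 190 204 212 222 224 221 222 225]
hole exp [340.52468161 188.0501663 ]
190 [341.49108993 160.12702385]
175 [341.31470035 165.97401364]
160 [341.14087386 171.7360417 ]
154 [341.07204845 174.01747726]
```

The side crop shows the stem point at about (342,175), directly over the carriage opening at (341,188). The column offset relative to the hole agrees to about 0.5 mm. I'll descend gently.

Request:
apply_moves --pt "0 0 0.3 0 0 0 0" --pt "0 0 0.3 0 0 0 0" --pt "0 0 0.3 0 0 0 0" --pt "0 0 0.1 0 0 0 0" --pt "0 0 0 0 0 0 0"

```text
time: 10.6
tool_pos: [583.0, -125.9, 229.3]
tcp_rot: [179.9, 0.0, 153.4]
ft_force: [-0.4, 0.2, -0.6]
finger_gap: 17.2
grip_force: 51.4
```

Request:
apply_moves --pt "0 0 0.06 0 0 0 0" --pt "0 0 0.06 0 0 0 0" --pt "0 0 0.06 0 0 0 0" --pt "0 0 0 0 0 0 0"

```text
time: 11.1
tool_pos: [583.1, -125.9, 224.1]
tcp_rot: [179.9, 0.1, 153.4]
ft_force: [-0.1, 0.3, -0.4]
finger_gap: 17.2
grip_force: 51.4
```

Request:
apply_moves --pt "0 0 0.05 0 0 0 0" --pt "0 0 0.05 0 0 0 0" --pt "0 0 0 0 0 0 0"

```text
time: 11.48
tool_pos: [583.3, -126.0, 221.2]
tcp_rot: [179.9, 0.1, 153.4]
ft_force: [0.8, -0.7, -1.0]
finger_gap: 16.9
grip_force: 51.4
```

Request:
apply_moves --pt "0 0 0.05 0 0 0 0" --pt "0 0 0.05 0 0 0 0" --pt "0 0 0 0 0 0 0"

```text
time: 11.85
tool_pos: [583.6, -126.3, 218.5]
tcp_rot: [179.9, 0.2, 153.4]
ft_force: [3.4, -2.6, 0.3]
finger_gap: 17.3
grip_force: 51.5
```

Request:
apply_moves --pt "0 0 0.05 0 0 0 0" --pt "0 0 0.05 0 0 0 0" --pt "0 0 0 0 0 0 0"

```text
time: 12.22
tool_pos: [583.5, -126.3, 215.4]
tcp_rot: [179.9, 0.1, 153.4]
ft_force: [4.3, -3.7, 0.1]
finger_gap: 17.2
grip_force: 51.5
```

The tip has entered the bore, with a light side force of about 5.5 N towards the stand's +x. I'll ease that way.

Request:
apply_moves --pt "-0.03 -0.01 0 0 0 0 0" --pt "0 0 0.06 0 0 0 0" --pt "0 0 0.06 0 0 0 0" --pt "0 0 0 0 0 0 0"

```text
time: 12.72
tool_pos: [583.8, -126.6, 211.3]
tcp_rot: [179.9, 0.1, 153.4]
ft_force: [2.3, -2.4, -0.8]
finger_gap: 17.2
grip_force: 51.6
```

Request:
apply_moves --pt "-0.03 -0.01 0 0 0 0 0" --pt "0 0 0.07 0 0 0 0" --pt "0 0 0.07 0 0 0 0" --pt "0 0 0.07 0 0 0 0" --pt "0 0 0 0 0 0 0"

```text
time: 13.35
tool_pos: [584.3, -127.1, 204.9]
tcp_rot: [179.9, 0.0, 153.4]
ft_force: [1.1, 0.1, -0.7]
finger_gap: 17.3
grip_force: 51.4
```

```bash
python3 - <<'E'
from h import *
s=sense();print(s['wrist_torque'],s['ft_force'])
E
```

```text
[-0.08026591 -0.26552603 -0.04733056] [ 1.0553833   0.07960654 -0.67985961]
```

Request:
apply_moves --pt "0 0 0.08 0 0 0 0" --pt "0 0 0.08 0 0 0 0" --pt "0 0 0.08 0 0 0 0" --pt "0 0 0.08 0 0 0 0" --pt "0 0 0.08 0 0 0 0" --pt "0 0 0 0 0 0 0"

```text
time: 14.1
tool_pos: [584.5, -127.3, 193.1]
tcp_rot: [179.9, 0.1, 153.4]
ft_force: [0.2, 0.1, -0.1]
finger_gap: 17.3
grip_force: 51.4
```

Request:
apply_moves --pt "0 0 0.08 0 0 0 0" --pt "0 0 0.08 0 0 0 0" --pt "0 0 0.08 0 0 0 0" --pt "0 0 0.08 0 0 0 0" --pt "0 0 0.08 0 0 0 0" --pt "0 0 0 0 0 0 0"

```text
time: 14.85
tool_pos: [584.5, -127.2, 181.1]
tcp_rot: [179.9, 0.1, 153.4]
ft_force: [0.1, -0.2, -1.0]
finger_gap: 17.1
grip_force: 51.4
```

Request:
apply_moves --pt "0 0 0.08 0 0 0 0" --pt "0 0 0.08 0 0 0 0" --pt "0 0 0.08 0 0 0 0" --pt "0 0 0.08 0 0 0 0" --pt "0 0 0.08 0 0 0 0" --pt "0 0 0 0 0 0 0"

```text
time: 15.6
tool_pos: [584.5, -127.3, 169.1]
tcp_rot: [179.9, 0.1, 153.4]
ft_force: [1.0, -0.5, -0.9]
finger_gap: 17.2
grip_force: 51.4
```

Request:
apply_moves --pt "0 0 0.08 0 0 0 0" --pt "0 0 0.08 0 0 0 0" --pt "0 0 0.08 0 0 0 0" --pt "0 0 0.08 0 0 0 0" --pt "0 0 0.08 0 0 0 0" --pt "0 0 0 0 0 0 0"

```text
time: 16.35
tool_pos: [584.5, -127.2, 157.1]
tcp_rot: [179.9, 0.1, 153.4]
ft_force: [-0.6, -0.3, -0.4]
finger_gap: 17.5
grip_force: 51.4
```

Request:
apply_moves --pt "0 0 0.07 0 0 0 0" --pt "0 0 0.07 0 0 0 0" --pt "0 0 0 0 0 0 0"

```text
time: 16.73
tool_pos: [584.6, -127.3, 152.9]
tcp_rot: [179.9, 0.1, 153.4]
ft_force: [0.5, -0.7, -0.8]
finger_gap: 17.3
grip_force: 51.4
```

Request:
apply_moves --pt "0 0 0.05 0 0 0 0" --pt "0 0 0.05 0 0 0 0" --pt "0 0 0 0 0 0 0"

```text
time: 17.1
tool_pos: [584.6, -127.3, 150.0]
tcp_rot: [179.9, 0.1, 153.4]
ft_force: [-0.7, 0.4, 0.2]
finger_gap: 16.9
grip_force: 51.4
```

Request:
apply_moves --pt "0 0 0.05 0 0 0 0" --pt "0 0 0.05 0 0 0 0" --pt "0 0 0 0 0 0 0"

```text
time: 17.48
tool_pos: [584.9, -127.4, 147.7]
tcp_rot: [179.9, 0.1, 153.4]
ft_force: [-1.0, 0.4, 2.8]
finger_gap: 17.4
grip_force: 52.1
```

Request:
apply_moves --pt "0 0 0.05 0 0 0 0" --pt "0 0 0.05 0 0 0 0" --pt "0 0 0 0 0 0 0"

```text
time: 17.85
tool_pos: [585.0, -127.4, 144.8]
tcp_rot: [179.9, 0.1, 153.4]
ft_force: [-0.8, 0.1, 4.5]
finger_gap: 17.2
grip_force: 52.2
```

Request:
apply_moves --pt "0 0 0.05 0 0 0 0" --pt "0 0 0.05 0 0 0 0" --pt "0 0 0 0 0 0 0"

```text
time: 18.23
tool_pos: [585.0, -127.4, 141.6]
tcp_rot: [179.9, 0.1, 153.4]
ft_force: [-1.4, 0.8, 5.7]
finger_gap: 17.0
grip_force: 52.2
```

Request:
apply_moves --pt "0 0 0.04 0 0 0 0" --pt "0 0 0.04 0 0 0 0" --pt "0 0 0 0 0 0 0"

```text
time: 18.6
tool_pos: [584.9, -127.4, 139.2]
tcp_rot: [179.9, 0.1, 153.4]
ft_force: [-1.7, 0.2, 4.4]
finger_gap: 17.3
grip_force: 52.2
```

Request:
apply_moves --pt "0 0 0.04 0 0 0 0" --pt "0 0 0.03 0 0 0 0" --pt "0 0 0 0 0 0 0"

```text
time: 18.98
tool_pos: [585.1, -127.5, 138.0]
tcp_rot: [179.9, 0.2, 153.4]
ft_force: [-3.4, 1.2, 10.6]
finger_gap: 17.3
grip_force: 53.1
```

Request:
apply_moves --pt "0 0 0.03 0 0 0 0" --pt "0 0 0 0 0 0 0"

```text
time: 19.23
tool_pos: [585.2, -127.4, 138.0]
tcp_rot: [179.9, 0.2, 153.4]
ft_force: [-6.7, 1.1, 16.8]
finger_gap: 17.0
grip_force: 53.8
```

```bash
python3 - <<'E'
from h import *
s=snapshot('side');print(sense()['tool_pos'],sense()['ft_force'])
cv2.imwrite("pics/g4.png",cv2.resize(s[130:230,290:390,::-1],None,fx=6,fy=6,interpolation=cv2.INTER_CUBIC))
E
```

```text
[ 585.19341982 -127.46381759  137.94706708] [-6.62606959  2.50189695 16.86304551]
```

View pics/g4.png

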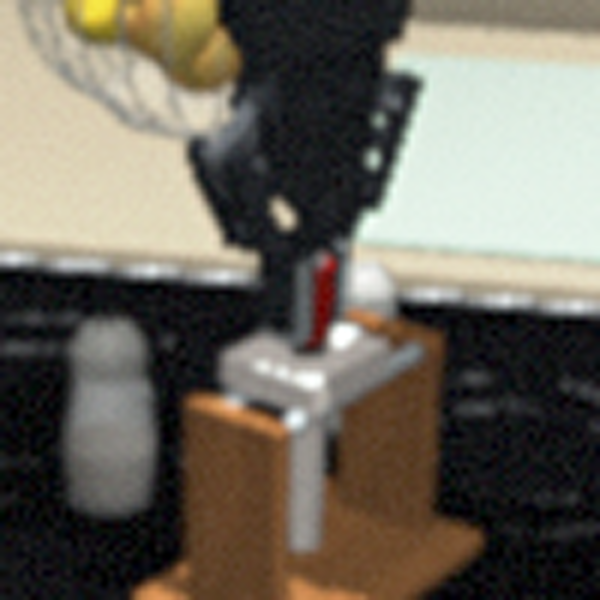

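The crop shows the handle directly above the carriage, with the black collar at (312,348) on its top. The stop is hard: force rises from 5 N to 17 N with no further travel. I'll relieve the preload and open.

Request:
apply_moves --pt "0 0 -0.03 0 0 0 0" --pt "0 0 -0.01 0 0 0 0" --pt "0 0 0 0 0 0 0.4" --pt "0 0 0 0 0 0 0.7" --pt "0 0 0 0 0 0 0.8" --pt "0 0 0 0 0 0 0.8" --pt "0 0 0 0 0 0 0.8" --grip_force 20

```text
time: 20.15
tool_pos: [584.7, -127.3, 136.9]
tcp_rot: [179.9, 0.1, 153.4]
ft_force: [0.8, 0.8, -1.1]
finger_gap: 68.4
grip_force: 0.0
```

Request:
apply_moves --pt "0 0 -0.1 0 0 0 0.8" --pt "0 0 -0.3 0 0 0 0.8" --pt "0 0 -0.6 0 0 0 0.8" --pt "0 0 -0.8 0 0 0 0.8" --pt "0 0 -0.8 0 0 0 0.8" --pt "0 0 -0.8 0 0 0 0.8" --pt "0 0 0 0 0 0 0.8" --pt "0 0 0 0 0 0 0.8"

```text
time: 21.15
tool_pos: [584.4, -127.3, 238.7]
tcp_rot: [179.9, 0.1, 153.4]
ft_force: [0.5, -0.3, -0.3]
finger_gap: 68.1
grip_force: 0.0
```

```bash
python3 - <<'E'
from h import *
s=snapshot('side')
im=np.ascontiguousarray(s[:,:,::-1])
r=hsv(im,(0,130,60),(8,255,255))|hsv(im,(172,130,60),(180,255,255))
c,m,a=blob(im,r,(325,150,40,50));print(m,a,cv2.minAreaRect(c.astype(np.float32)))
cv2.imwrite("pics/g5.png",cv2.resize(im[130:230,290:390],None,fx=6,fy=6,interpolation=cv2.INTER_CUBIC))
E
```

```text
[340.80392157 180.76960784] 68.0 ((340.5, 181.0), (12.0, 7.0), 90.0)
```

View pics/g5.png

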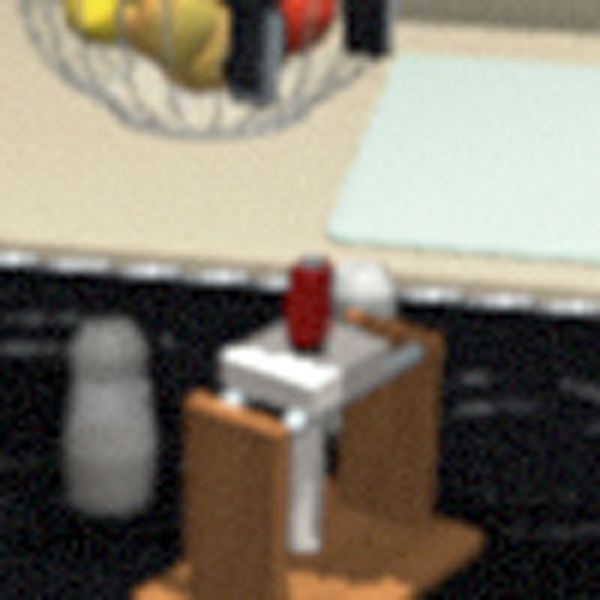

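The probe stands upright and released. The handle top at row 173 matches z = 156 (fully home), and the shakers in view haven't moved.

```bash
python3 -c "
from bench import *
print(hand_in())"
```

```text
the job is handed in; nothing more can be done
None
```

The probe is in the brown stand's sleeve with its collar home on top, released and upright, and I handed the job in at about 21 s. I saw no contact force above 17 N, and the hand-in gave no verdict.

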